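# Fold the reading glasses and put them away in their case

### The job

The reading glasses stand upside down on the bedside desk with both arms open. Fold both arms in against the lenses, then put the folded glasses down inside the deep, blue-lined half of the open black case, standing the same way up as now, all the way down on the lining. Do not knock the drinking tumbler or the pill bottle about.

Things in the scene. Friction and masses are not known exactly. Their poses are not given: they have to be found in the camera images.
- glasses_center (a point): Red-framed reading glasses, upside down, 0.09 kg. Point: their centre, 22 mm above the underside. z up, +x out through the lenses, y along them. Frame 140 (y) x 44 high x 24 mm deep (x -12 to +12): rims at x +6 to +12; clear nose pads (y +-11, z +3 to +21) reach back to x -12, so the middle is a firm 24 mm grip across x. Folded arms lie within that depth. Open arms point to -x.
- left_arm (a joint): Left arm: bar 112 mm long, 5 thick, 8 tall, its middle 9 mm above the desk; upright hinge at x -9, y +62 mm from the glasses' centre. 0 = folded along the lenses, tip towards -y; 1.57 = open, tip towards -x; starts 1.1 to 1.6. Free-moving, stays where left; a light push turns it. It passes below the right arm, so either may go first.
- right_arm (a joint): Right arm: bar 112 mm long, 5 thick, 8 tall, its middle 18.5 mm above the desk; upright hinge at x -9, y -62 mm from the glasses' centre. 0 = folded along the lenses, tip towards +y; 1.57 = open, tip towards -x; starts 1.1 to 1.6. Same light hinge; passes above the left arm.
- case_in (a point): Black spectacle case, fixed, open flat. Point: middle of the blue inner floor of its deep half, 5 mm above the desk. z up, y along the case, +x to the shallow grey-lined lid half (x +55 to +150 mm, 12 mm high). Deep half: 102 (x) x 186 mm (y) outside, 92 x 176 inside, walls 5 thick, top edge 22 mm above the desk. The glasses go in lengthwise, lenses facing either way.
- tumbler: Bystander: clear drinking tumbler, 72 mm across, 75 mm high; origin at the centre of its underside.
- pill_bottle: Bystander: amber pill bottle with white cap, 40 mm across, 70 mm high; origin at the centre of its underside.
There are look-alikes about, which are no part of the job. Of the things like the part that bears glasses_center, leave any that is yellow; of the rest the smaller one is meant.

How it is judged:
By the outcome, as a careful person would: the job done as asked, in the order asked, and still so for the second after the job is handed in, with the robot touching nothing.
It also fails if it takes over 58 s, if anything falls off the work surface, if the arm or the gripper's body presses on something with over 40 N, if the wrist force passes 120 N, or if a joint passes its speed limit or range.

### The arm

A 6-joint arm with a two-finger parallel gripper is mounted at the origin on the work surface. World frame = base frame: x ahead of the robot, y to its left, z up, the work surface at z = 0. Lengths are in mm, angles in rad, forces in N, time in s.
With the tool pointing down it reaches from about 275 to 825 mm from the base axis. Payload 5.2 kg.
Tool frame: the origin (TCP) lies at the very end of the fingers, on their centre line; the grasp point (between the pads) lies 19 mm behind it; z points along the fingers, y is the line along which they close (so a half turn about z gives the same grasp; the last joint's range is limited). The gripper opens to 93 mm and grips with 3 to 60 N. Pads are 15 mm wide; open, the fingers measure 128 mm over their backs; the gripper's body (75 mm by 188 mm) begins 65 mm behind the grasp point.
Start: joints at [0.975, 0.259, 1.535, -0, 1.348, -0.203], TCP at [210.506, 508.126, 218.653] pointing down, gripper open.
Joint ranges: [-3.14, 3.14], [-0.91, 2.08], [0.19, 2.58], [-1.22, 4.36], [0.22, 2.71], [-3.12, 3.12]. Speed limits (rad/s): [2.57, 2.57, 3.14, 3.14, 3.14, 3.14].

### API

Orientations are given as [roll, pitch, yaw] about the fixed x, y, z axes, in that order (R = Rz(yaw) Ry(pitch) Rx(roll)).
In Python, from bench import robot gives the robot as it stands. The module is installed in compiled form; this text tells all that it offers. Calls block until the motion is done:
- robot.move_ptp(position, orientation): joint-space move of the TCP to a pose.
- robot.move_linear(position, ori=None, speed=150, f_stop=None): straight line of the TCP; ori=None keeps the orientation; speed is the mean speed in mm/s. With f_stop (N) it stops when the force on the tool has changed by that much, and returns True; else False.
- robot.move_j(angles): joint-space move.
- robot.move_gripper(opening): opening from 0.0 (shut) to 1.0 (fully open); the grip force is fixed at half the most; returns when the fingers have stopped.
- robot.sleep(seconds).
- robot.inverse_kinematics(position, orientation): joint angles nearest the present ones, or None.
- robot.get_image(name): name is "scene" or "top" or "wrist"; returns a dict with "img" (384x512x3 uint8, blue, green, red), "fovy" (degrees; the focal length in pixels is half the picture's height over the tangent of half this angle, whatever the lens; pixels are square), "cx", "cy" (the principal point, pixels), "eye" and "orientation" of the camera in the world. Camera axes: x right, y down, z forward; pixel columns grow to the right and rows downward; lengths in mm; the calibration is good to about 2 mm. A picture is of the moment at which its call begins. There is no depth.
A pose or a line that the arm cannot do raises robot.MotionError and nothing moves.
- robot.hand_in(): hands the job in; it is judged then, once.
Readings, each from a call of its own:
- robot.current_t(): time.
- robot.current_qpos(): joint angles.
- robot.current_joint_vel(): joint speeds.
- robot.current_joint_efforts(): joint torques, N m.
- robot.current_tcp_pos(): TCP position.
- robot.current_eef_rot(): TCP orientation.
- robot.current_contact_force(): force on the tool from outside, world axes, zero at the start.
- robot.current_ft_torque(): the same for the moment, N m.
- robot.current_gripper_width(): opening from 0.0 (shut) to 1.0 (fully open).
- robot.current_finger_force(): force on a finger pad.
Only numpy, scipy, OpenCV 4.12 (cv2) and the standard library are available. Lean on these libraries where they do the work, as an engineer would, in place of code of your own. Each camera call takes 0.05 s, during which the arm holds its last target. There are 200 camera calls.

## Working session

There is one attempt and no reset: what is moved stays moved. The work goes in short steps, each a Python script; the robot and the scene stay as the last script left them, time stands still between calls to the robot, and variables do not carry over. Pictures are saved under pics/ and viewed, at most 10 in all, crops included, and the job is handed in when it is done.

```bash
mkdir -p pics; python3 - <<'E'
from bench import robot
import cv2,pickle
d={}
for n in ["scene","top","wrist"]:
    r=robot.get_image(n); d[n]=r; cv2.imwrite(f"pics/{n}0.png",r["img"]); print(n,r["fovy"],r["cx"],r["cy"],r["eye"],r["orientation"])
pickle.dump(d,open("cam.pkl","wb"))
E
```

```text
scene 47.18578317200027 251.86649197139076 199.69276000463532 [1269.35405588 -640.63760671  902.82805182] [-2.31798104 -0.01061548  0.82992866]
top 42.158449811723884 251.65215681667425 196.84768288064464 [ 487.04319561   -5.70800643 1350.93838696] [-3.05861209  0.01651956 -1.59002313]
wrist 58.65343807999671 262.73043041086936 192.9252891530698 [132.74515772 541.05513475 383.52781981] [2.83582010e+00 1.74492104e-03 1.17745195e+00]
```

View pics/top0.png

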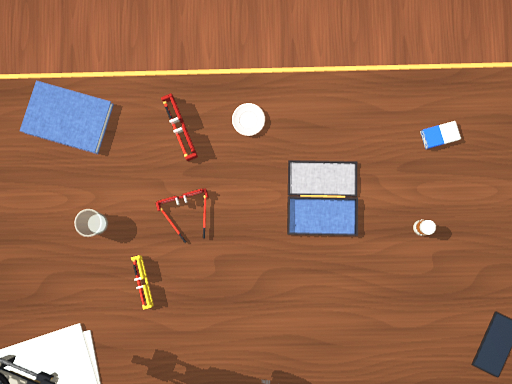

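View pics/scene0.png

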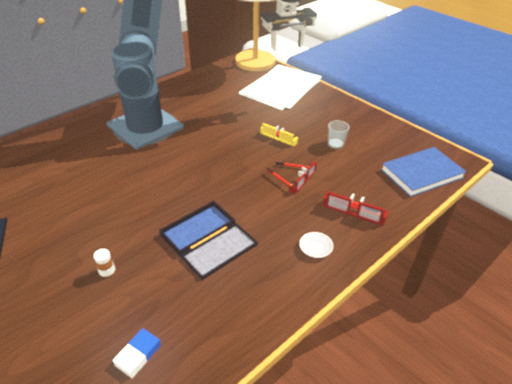

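The top picture shows three pairs of glasses: open red at about (182,212), larger folded red at (180,127) and yellow at (143,282). Yellow is excluded and the open red pair is the smaller of the other two, so it is the one meant. The tumbler is at (90,223), the pill bottle at (425,228), and the blue half of the case at (322,217). I'll confirm with a crop.

```bash
cat > h.py <<'E'
import numpy as np,cv2
from scipy.spatial.transform import Rotation as R
def f(r): return 192/np.tan(np.radians(r["fovy"])/2)
def px2w(r,uv,z):
    d=R.from_euler('xyz',r["orientation"]).apply([(uv[0]-r["cx"])/f(r),(uv[1]-r["cy"])/f(r),1])
    e=np.array(r["eye"]); return e+d*(z-e[2])/d[2]
def w2px(r,p):
    c=R.from_euler('xyz',r["orientation"]).inv().apply(np.atleast_2d(p)-np.array(r["eye"]))
    return c[:,:2]/c[:,2:]*f(r)+[r["cx"],r["cy"]]
E
python3 - <<'E'
import pickle,cv2
from h import *
d=pickle.load(open("cam.pkl","rb")); t=d["top"]
for n,uv,z in [("hingeL",(159,206),40),("hingeR",(206,191),40),("tipL",(184,241),10),("tipR",(204,237),10),("case tl",(289,199),22),("case bl",(288,235),22),("case br",(356,235),22),("case tr",(356,199),22),("tumbler",(90,223),40),("pill",(425,228),60)]:
    print(n,px2w(t,uv,z).round(0))
cv2.imwrite("pics/crop1.png",cv2.resize(t["img"][85:320,70:370],None,fx=2.6,fy=2.5,interpolation=cv2.INTER_CUBIC))
from bench import robot
print(robot.current_eef_rot(),robot.current_tcp_pos())
E
```

```text
hingeL [577. 259.  40.]
hingeR [615. 134.  40.]
tipL [484. 198.  10.]
tipR [493. 144.  10.]
case tl [590. -86.  22.]
case bl [494. -81.  22.]
case br [ 491. -261.   22.]
case tr [ 586. -264.   22.]
tumbler [536. 443.  40.]
pill [ 505. -431.   60.]
[-3.14016704e+00 -2.93800999e-04  2.74878045e+00] [210.26131917 507.75819544 218.00720405]
```

View pics/crop1.png

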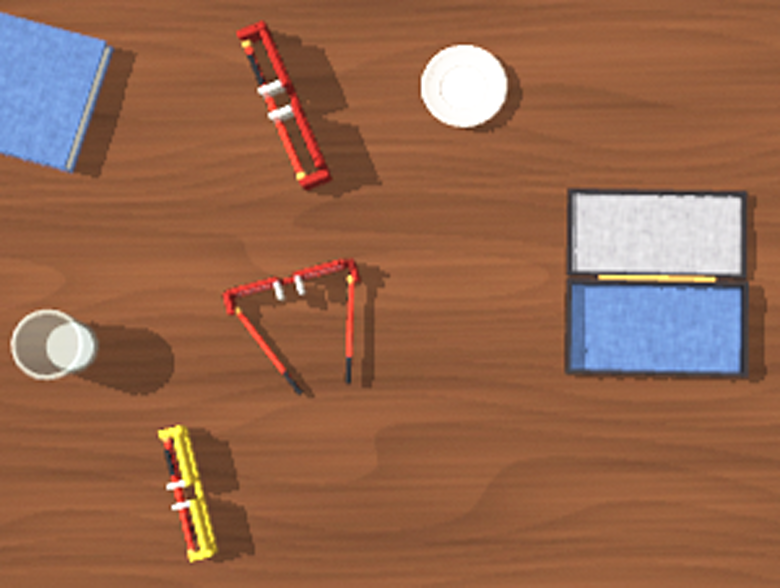

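The crop shows the open red pair with hinges near crop (235,308) and (352,280) and tips near (300,390) and (349,382). It is clearly smaller than the folded red pair at (285,105), so it is the target. Next I'll take a closer look with the wrist camera.

```bash
python3 - <<'E'
from bench import robot
import cv2,pickle,numpy as np
robot.move_gripper(0.0)
robot.move_ptp([635,205,200],[np.pi,0,0.295-np.pi])
r=robot.get_image("wrist"); pickle.dump(r,open("w1.pkl","wb"))
cv2.imwrite("pics/w1.png",cv2.resize(r["img"],None,fx=1.5625,fy=1.5625,interpolation=cv2.INTER_CUBIC)); print(robot.current_t(),robot.current_qpos(),r["eye"],r["orientation"])
E
```

```text
3.5417 [ 1.47054169e-01  4.81077512e-01  1.25248029e+00  2.83941846e-04
  1.40800407e+00 -1.71998427e+00] [554.14497809 182.2656763  365.72228055] [2.83578668e+00 3.67006379e-04 1.86608392e+00]
```

View pics/w1.png

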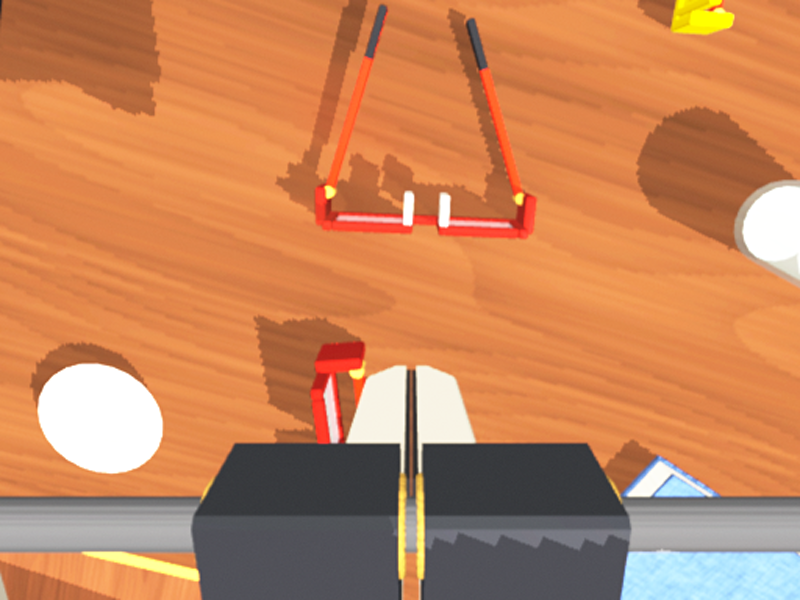

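The wrist picture shows the target's front top edge from (320,228) to (530,236), the hinge pins at (330,191) and (519,199), the right arm's tip at (383,8) and the left arm's tip at (470,22). The view is clear, so I'll fit the pose from these points.

```bash
cat > fit.py <<'E'
from h import *
import pickle
from scipy.optimize import least_squares
r=pickle.load(open("w1.pkl","rb")); s=1.5625
def model(p):
    x,y,a,tl,tr=p
    L=[[12,-70,22],[12,70,22],[-9+ -112*np.sin(tl),62-112*np.cos(tl),-9],[-9-112*np.sin(tr),-62+112*np.cos(tr),.5],
       [-9-80*np.sin(tl),62-80*np.cos(tl),-9],[-9-80*np.sin(tr),-62+80*np.cos(tr),.5]]
    c,sn=np.cos(a),np.sin(a)
    return np.array([[x+c*u-sn*v,y+sn*u+c*v,22+w] for u,v,w in L])
obs=np.array([[319,228],[531,237],[471,20],[383,7],[484,68],[371,55]])/s
g=least_squares(lambda p:(w2px(r,model(p))-obs).ravel(),[600,196,.295,1.29,1.2])
if __name__=="__main__":
    print(g.x.round(3)); print((g.fun.reshape(-1,2)).round(1))
E
python3 fit.py
```

```text
[5.95475e+02 2.04825e+02 2.50000e-01 1.18900e+00 1.27400e+00]
[[-5.7 -0. ]
 [ 6.   0.9]
 [-0.9 -2.3]
 [ 1.6 -2.9]
 [ 0.8  2.3]
 [-1.9  3.1]]
```

```bash
cat > fit.py <<'E'
from h import *
import pickle
from scipy.optimize import least_squares
r=pickle.load(open("w1.pkl","rb")); s=1.5625
def model(p):
    x,y,a,tl,tr,w0=p
    L=[[12,-w0,22],[12,w0,22],[-9+ -112*np.sin(tl),62-112*np.cos(tl),-9],[-9-112*np.sin(tr),-62+112*np.cos(tr),.5],
       [-9,62,-5],[-9,-62,2]]
    c,sn=np.cos(a),np.sin(a)
    return np.array([[x+c*u-sn*v,y+sn*u+c*v,22+w] for u,v,w in L])
obs=np.array([[319,228],[531,237],[471,20],[383,7],[519,199],[330,191]])/s
g=least_squares(lambda p:(w2px(r,model(p))-obs).ravel(),[600,196,.295,1.29,1.2,65])
if __name__=="__main__":
    print(g.x.round(3)); print((g.fun.reshape(-1,2)).round(1))
E
python3 fit.py
```

```text
[5.96580e+02 2.04831e+02 2.52000e-01 1.19700e+00 1.27800e+00 6.45130e+01]
[[-0.1  1.5]
 [-0.1  1.6]
 [-0.5 -1.4]
 [ 0.7 -1.7]
 [ 1.6  0.1]
 [-1.5  0.6]]
```

```bash
cat > fold.py <<'E'
from bench import robot
import numpy as np, cv2, pickle
from fit import g
x,y,a,tl,tr,_=g.x
ori=[np.pi,0,a-np.pi]
def W(u,v,z): c,s=np.cos(a),np.sin(a); return [x+c*u-s*v,y+s*u+c*v,z]
def tool(th,side,gap,z,rad=80):
    n=np.array([-np.cos(th),np.sin(th)]); d=np.array([-np.sin(th),-np.cos(th)])
    h=7.5*abs(n[0])+17.5*abs(n[1])+2.5+gap
    u,v=np.array([-9,62])+rad*d+n*h
    return W(u,side*v,z)
def fold(side,th0,z):
    robot.move_ptp(tool(th0,side,15,70),ori)
    robot.move_linear(tool(th0,side,15,z),speed=120)
    fm=0
    for th in np.linspace(th0,0.0,7):
        hit=robot.move_linear(tool(th,side,0,z),speed=90,f_stop=8)
        fm=max(fm,np.linalg.norm(robot.current_contact_force()))
        if hit: print("stop at",th); break
    p=np.array(robot.current_tcp_pos()); 
    b=p-np.array([np.cos(a),np.sin(a),0])*12
    robot.move_linear(list(b),speed=120); b[2]=70; robot.move_linear(list(b),speed=150)
    print(side,fm,robot.current_t())
fold(1,tl,6)
fold(-1,tr,6)
robot.move_ptp([635,205,200],ori)
r=robot.get_image("wrist"); pickle.dump(r,open("w2.pkl","wb"))
cv2.imwrite("pics/w2.png",cv2.resize(r["img"],None,fx=1.5625,fy=1.5625,interpolation=cv2.INTER_CUBIC)); print(robot.current_t())
E
python3 fold.py
```

```text
1 2.0147263774485538 8.3
-1 1.3497173394127036 12.7417
13.4417
```

View pics/w2.png

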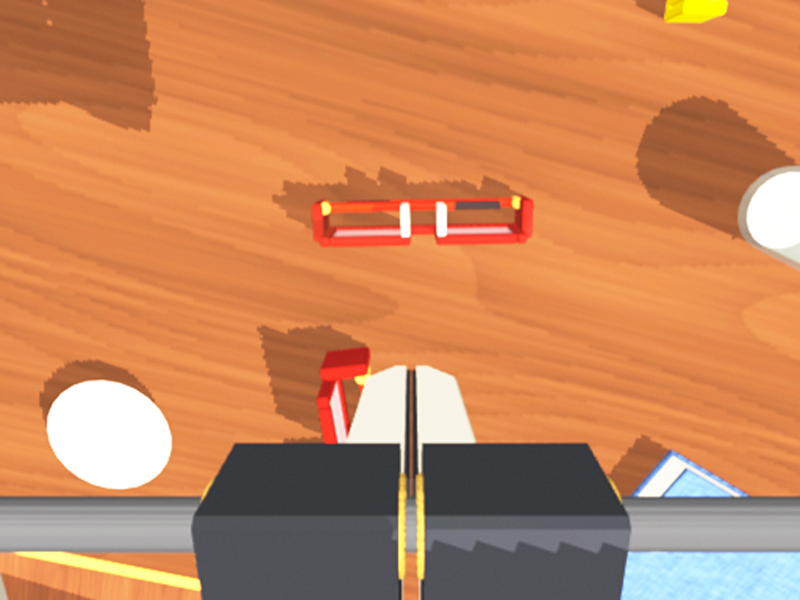

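Both arms now lie folded along the frame: pins at (325,208) and (516,202), front edge from (316,245) to (528,242). Next I'll refit the pose, grasp and lift.

```bash
cat > grasp.py <<'E'
from bench import robot
from h import *
import pickle
from scipy.optimize import least_squares
r=pickle.load(open("w2.pkl","rb"))
obs=np.array([[317,245],[528,242],[516,202],[325,208]])/1.5625
L=np.array([[12,-64.5,44],[12,64.5,44],[-9,62,17],[-9,-62,24]])
def M(p):
    c,s=np.cos(p[2]),np.sin(p[2]); return np.c_[p[0]+c*L[:,0]-s*L[:,1],p[1]+s*L[:,0]+c*L[:,1],L[:,2]]
g=least_squares(lambda p:(w2px(r,M(p))-obs).ravel(),[600,200,.25]); x,y,a=g.x
print(g.x.round(3),g.fun.round(1))
ori=[np.pi,0,a+np.pi/2]
robot.move_ptp([x,y,90],ori); robot.move_gripper(0.55)
print("hit",robot.move_linear([x,y,8],speed=120,f_stop=8))
robot.move_gripper(0.0); print("width",robot.current_gripper_width()*93,robot.current_finger_force(),robot.current_tcp_pos())
np.save("grip.npy",[x,y,a])
robot.move_linear([x,y,90],speed=100)
print("width",robot.current_gripper_width()*93,robot.current_finger_force(),robot.current_contact_force(),robot.current_t())
im=robot.get_image("scene")["img"]; im2=robot.get_image("wrist")["img"]
cv2.imwrite("pics/g.png",np.vstack([cv2.resize(im[100:250,200:400],(400,300),interpolation=cv2.INTER_CUBIC),cv2.resize(im2,(400,300))]))
E
python3 grasp.py
```

```text
[6.00612e+02 2.04337e+02 2.70000e-01] [-0.5  0.7  0.6  0.1  1.1 -0.  -1.2 -0.7]
hit False
width 20.79630240810322 30.100681018084288 [601.02420214 204.42915227   8.45108608]
width 20.4578151401307 30.110418068943545 [ 0.48614807 -0.2702637  -1.12133533] 18.1833
```

View pics/g.png

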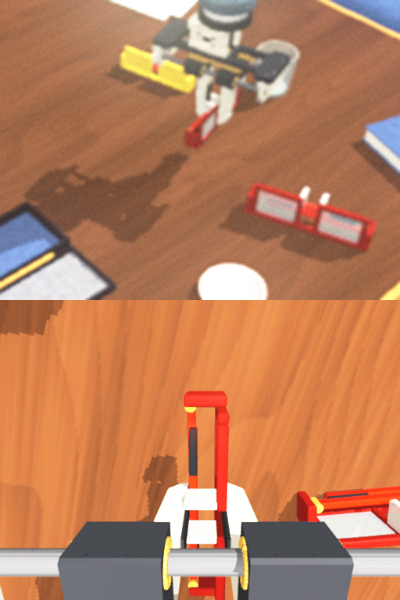

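The glasses are lifted, held level, with both arms still folded (wrist view around (205,490)). The other red pair is undisturbed. Now placing.

```bash
cat > place.py <<'E'
from bench import robot
from h import *
ori=[np.pi,0,np.pi/2-0.02]; X,Y=541,-173
robot.move_ptp([X,Y,90],ori)
robot.move_linear([X,Y,30],speed=100)
print("hit",robot.move_linear([X,Y,11],speed=25,f_stop=4),robot.current_tcp_pos(),robot.current_contact_force(),robot.current_gripper_width()*93)
t=robot.get_image("top"); w=robot.get_image("wrist")
cv2.imwrite("pics/p.png",np.hstack([cv2.resize(t["img"][140:260,260:380],(450,450),interpolation=cv2.INTER_CUBIC),cv2.resize(w["img"],None,fx=.66,fy=450/384)]))
print(robot.current_t())
E
python3 place.py
```

```text
hit True [ 540.7780796  -172.93338147   13.24502592] [-0.70461882  0.58295288  4.133216  ] 20.743896638096135
21.2
```

View pics/p.png

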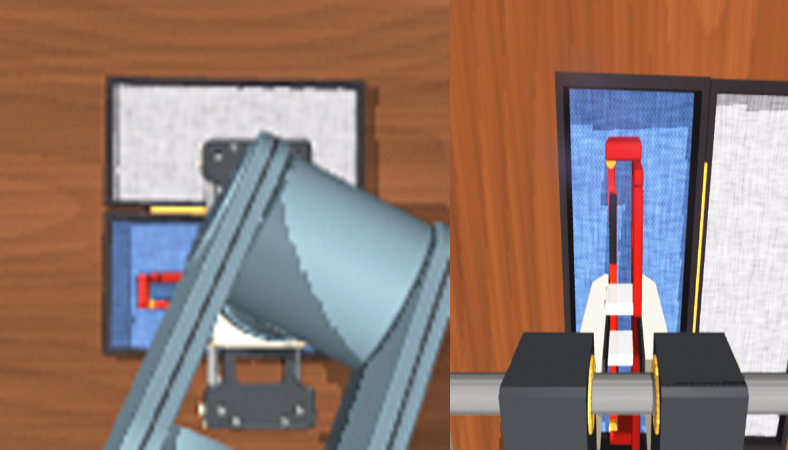

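The glasses are inside the blue half, centred between its walls. Contact came at 13.2 mm, which is the floor height, so I'll release and retreat.

```bash
python3 - <<'E'
from bench import robot
from h import *
robot.move_gripper(0.38)
p=np.array(robot.current_tcp_pos()); robot.move_linear([p[0],p[1],90],speed=60)
robot.move_linear([p[0]-40,p[1]+130,220],speed=200); robot.sleep(.3)
robot.move_ptp([420,130,250],[np.pi,0,np.pi/2])
t=robot.get_image("top"); s=robot.get_image("scene")
cv2.imwrite("pics/e.png",np.hstack([cv2.resize(t["img"][140:260,270:370],(375,450),interpolation=cv2.INTER_CUBIC),cv2.resize(s["img"][190:290,145:265],(425,354),interpolation=cv2.INTER_CUBIC)[:450] if 0 else cv2.resize(s["img"][185:290,150:260],(425,450),interpolation=cv2.INTER_CUBIC)]))
print(robot.current_t())
E
```

```text
25.425
```

View pics/e.png

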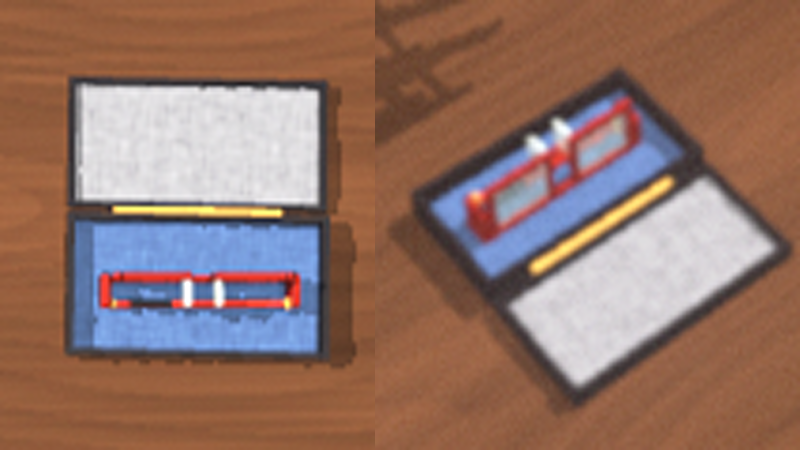

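The glasses stand upright in the middle of the blue half (200,290 in the top crop) with both arms folded, and the gripper is clear. Handing in.

```bash
python3 -c "
from bench import robot
print(robot.hand_in())"
```

```text
the job is handed in; nothing more can be done
None
```

I folded both arms of the smaller red glasses, stood them the same way up on the blue lining of the case, and handed the job in at about 25 s; the tumbler and pill bottle were not touched.

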